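# Switch the test box over to green and start it

### The job

On the grey test box, set the black selector to the green mark: pull the sprung knob up out of its detent, turn it to green and let it drop fully home into the detent there, which lies somewhat past the mark as seen from the middle and has to be felt for, never forcing the knob against its detent. Only then push the yellow button fully down and let it go, leaving the screwdriver, tray and jar beside the box alone.

Things in the scene. Friction and masses are not known exactly. Their poses are not given: they have to be found in the camera images.
- tester: grey die-cast test box, fixed to the bench, 160 (its x) x 250 (its y) x 60 mm high; origin at the centre of its underside, z up. It stands at different places and yaws. On its top panel: the selector, its axis at x 0, y +45 mm, and the yellow button at x 0, y -80 mm
- selector_grip (a point): point on the selector's vertical axis, TCP height for gripping from above (fingertips just clear the skirt); its x points along the bar to the pointer, z up; moves with the knob. Knob: black bar 50 mm long (x), 14 thick (y), 32 high, on a black skirt 58 mm across, 7 thick; the point is 22 mm above the skirt's top, 8 below the bar's top, 45.5 above the box's panel when home
- pointer (a point): tip of the white pointer on the skirt's rim, 36 mm from the selector's axis along the bar, 20 mm above the panel when home. Below the skirt is a fixed dark bezel 60 mm across, 16 mm high; a red band shows between them whenever the knob is not home
- lift (a joint): how far the selector is pulled up, m: 0 fully home in a detent, about 0.008 when its pin rests on the land between detents, 0.014 at the top stop. A spring pulls it down with about 4 N at home, 6 N at 0.008, 7.5 N at the top, besides its weight of about 1.2 N
- selector (a joint): turn of the selector, rad, counter-clockwise from above; starts at 0 in the middle detent, pointing along the box's +x; stops at +-1.42. Turns only when lifted more than 0.008. One more detent lies to each side, 0.86 to 1.25 rad from the middle, at an unseen angle that differs each time: the pin drops in only within about 0.05 rad of it, elsewhere it rests on the smooth land
- detent_pin: steel pin, 6 mm diameter, hidden under the skirt 21 mm from the axis, on the pointer's side; it drops 8 mm into a detent. More than 30 N on it, from turning the knob while it sits in a detent or from pressing it down on the land, counts as forcing
- green_mark: flat green disc, 18 mm across, on the panel, 47 mm from the selector's axis, 45 degrees to one side of the middle (which side changes); origin at its centre, on the panel
- red_mark: flat red disc of the same size, 45 degrees to the other side
- go_button (a joint): travel of the yellow push button, m: 0 up, 0.006 fully down; sprung, about 5 N when fully down
- go_button_top (a point): centre of the top face of the yellow button, 28 mm across, in a black housing on the panel; press straight down
- screwdriver: loose screwdriver lying beside the box's +y side; origin under its middle; leave it alone
- parts_tray: loose black open tray, 110 x 75 x 40 mm, beside the box's -y side; origin at the centre of its underside; leave it alone
- flux_jar: loose jar, 44 mm across, 60 mm high, blue cap, beyond the box's far (+x) side; origin at the centre of its underside; leave it alone

How it is judged:
By the outcome, as a careful person would: the job done as asked, in the order asked, and still so for the second after the job is handed in, with the robot touching nothing.
It also fails if it takes over 53 s, if anything falls off the work surface, if the arm or the gripper's body presses on something with over 40 N, if the wrist force passes 120 N, or if a joint passes its speed limit or range.

### The arm

A 6-joint arm with a two-finger parallel gripper is mounted at the origin on the work surface. World frame = base frame: x ahead of the robot, y to its left, z up, the work surface at z = 0. Lengths are in m, angles in rad, forces in N, time in s.
With the tool pointing down it reaches from about 0.25 to 0.775 m from the base axis. Payload 4 kg.
Tool frame: the origin (TCP) lies between the finger pads, 19 mm behind the fingertips; this is the grasp point; z points along the fingers, y is the line along which they close (so a half turn about z gives the same grasp; the last joint's range is limited). The gripper opens to 94 mm and grips with 3 to 60 N. Pads are 16 mm wide; open, the fingers measure 119 mm over their backs; the gripper's body (75 mm by 177 mm) begins 78 mm behind the grasp point.
Start: joints at [1.051, 0.087, 1.371, -0, 1.684, -0.103], TCP at [0.223, 0.503, 0.224] pointing down, gripper open.
Joint ranges: [-3.1, 3.1], [-0.76, 2.03], [0.27, 2.55], [-1.08, 4.22], [0.17, 2.65], [-2.57, 2.57]. Speed limits (rad/s): [2.79, 2.79, 3.14, 3.14, 3.14, 3.14].

### API

Orientations are given as [roll, pitch, yaw] about the fixed x, y, z axes, in that order (R = Rz(yaw) Ry(pitch) Rx(roll)).
In Python, from bench import robot gives the robot as it stands.
- The arm moves only by the tool carry_out, never from a script. Its argument "increments" is a list of rows, each a list of 3 entries, a list of its own where there are three numbers: the closure in counts, from 0 (fully open) to 255 (shut), then the shift along the tool's x, y, z in mm, then the turn about the tool's z in degrees. In form: [[fingers, [dx, dy, dz], twist], ...]. A call has 1 to 8 rows; each row shifts and turns the commanded pose from where the row before left it, along the tool's axes as they then stand; what a row does not reach is not made up. A row lasts 1/10 s, in which the tool goes at most 50 mm and 8.59 degrees, less where a joint would pass 70% of its speed; a pose out of reach is approached as far as the arm can. A call with a gripper value outside its range is refused whole. The fingers move at their own pace and stop on an object; the grip force is fixed at half the most. Time passes only in rows, so rows that do not move let the fingers close. It gives the time, the measured TCP pose, the force, the opening and the grip force at its end, in the units of the state.
- robot.get_obs(): the state, without advancing time (a new reading comes with each control period).
- robot.snapshot(name): name is "side" or "top" or "wrist"; returns the picture (384x512x3 uint8, blue, green, red); there is no depth.
- robot.get_calibration(name): a dict with "vfov" (degrees; the focal length in pixels is half the picture's height over the tangent of half this angle, whatever the lens; pixels are square), "cx", "cy" (the principal point, pixels), "T" (4x4, takes a point from camera to world coordinates). Camera axes: x right, y down, z forward; pixel columns grow to the right and rows downward; lengths in m; the calibration is good to about 2 mm. A picture is of the moment at which its call begins: read the wrist's pose just before it. get_calibration takes no time and is no camera call; for the wrist camera it gives the pose at the moment of the call.
- robot.close_job(): hands the job in; it is judged then, once.
The state is a dict: "time": time; "joint_positions": joint angles; "qvel": joint speeds; "joint_torque": joint torques, N m; "tool_pos": TCP position; "ee_rot": TCP orientation; "wrist_force": force on the tool from outside, world axes, zero at the start; "wrist_torque": the same for the moment, N m; "width": finger opening in m; "finger_force": force on a finger pad.
Only numpy, scipy, OpenCV 4.12 (cv2) and the standard library are available. Lean on these libraries where they do the work, as an engineer would, in place of code of your own. Each camera call takes 0.05 s, during which the arm holds its last target. There are 200 camera calls.

## Working session

There is one attempt and no reset: what is moved stays moved. The work goes in short steps, Python scripts to look and compute and a tool call to move; the robot and the scene stay as the last step left them, time stands still between calls to the robot, and variables do not carry over. Pictures are saved under pics/ and viewed, at most 10 in all, crops included, and the job is handed in when it is done.

Besides the shell and the picture viewer there is one more tool, called by a JSON object that holds its "fn" and its "kwargs", one argument or row to a line. carry_out: Moves the arm, as the interface text tells. Its arguments: {"type":"object","properties":{"increments":{"type":"array","items":{"type":"array"}}},"required":["increments"]}

```bash
mkdir -p pics
python3 - <<'E'
from bench import robot
import cv2,numpy as np
o=robot.get_obs();print({k:np.round(v,3).tolist() for k,v in o.items()})
ims=[robot.snapshot(n) for n in("top","side")]
for n,i in zip(("top","side"),ims):
    c=robot.get_calibration(n);print(n,c['vfov'],c['cx'],c['cy'],np.round(c['T'],3).tolist(), [k for k in c]); cv2.imwrite(f'pics/{n}0.png',i)
E
```

```text
{'time': 0.0, 'joint_positions': [1.051, 0.088, 1.372, 0.0, 1.684, -0.103], 'qvel': [0.0, -0.002, -0.002, -0.0, 0.0, -0.0], 'joint_torque': [0.001, -34.018, -30.243, 0.072, 0.033, -0.0], 'tool_pos': [0.222, 0.502, 0.223], 'ee_rot': [-3.139, -0.0, 2.725], 'wrist_force': [-0.271, -1.119, -1.054], 'wrist_torque': [-0.017, 0.002, 0.05], 'finger_force': 0.0, 'width': 0.094}
top 51.82639592905035 259.6885524924128 190.37154064764363 [[-0.021, -0.997, 0.069, 0.508], [-0.999, 0.022, 0.024, 0.04], [-0.025, -0.068, -0.997, 0.988], [0.0, 0.0, 0.0, 1.0]] ['vfov', 'cx', 'cy', 'T']
side 56.717395204308055 255.60025040370584 191.88313865301726 [[0.906, -0.29, 0.307, 0.322], [-0.423, -0.619, 0.662, -0.491], [-0.002, -0.73, -0.684, 0.654], [0.0, 0.0, 0.0, 1.0]] ['vfov', 'cx', 'cy', 'T']
```

View pics/top0.png

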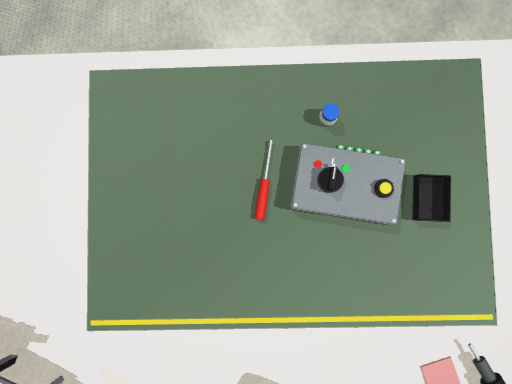

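View pics/side0.png

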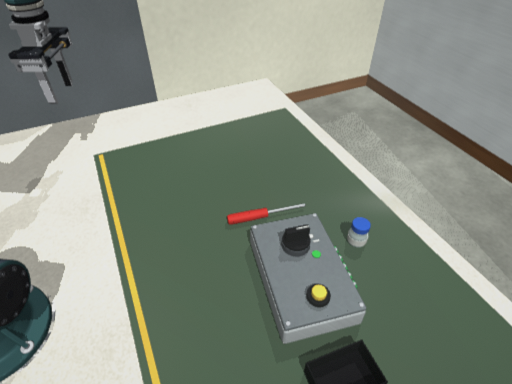

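The top view shows the selector at about (330,180), green at (346,168), which is the clockwise (−) side, red at (318,164) and the button at (385,188). The side view has the same layout, with the button at (319,291) and green at (316,254).

```bash
cat > h.py <<'E'
import cv2,numpy as np
from bench import robot
def ray(c,u,v,h=384):
    f=h/2/np.tan(np.radians(c['vfov'])/2); T=np.array(c['T'])
    d=T[:3,:3]@np.array([(u-c['cx'])/f,(v-c['cy'])/f,1]); return T[:3,3],d
def onz(c,u,v,z):
    o,d=ray(c,u,v); return o+d*(z-o[2])/d[2]
def proj(c,p):
    T=np.array(c['T']);q=T[:3,:3].T@(np.asarray(p)-T[:3,3]);f=192/np.tan(np.radians(c['vfov'])/2)
    return np.array([c['cx']+f*q[0]/q[2],c['cy']+f*q[1]/q[2]])
def blobs(im,col,amin=8):
    H=cv2.cvtColor(im,cv2.COLOR_BGR2HSV);h,s,v=[H[...,i].astype(int) for i in range(3)]
    m={'y':(h>22)&(h<35)&(s>150)&(v>120),'g':(h>45)&(h<75)&(s>170)&(v>110),'r':((h<8)|(h>172))&(s>170)&(v>100)}[col]
    n,l,st,ce=cv2.connectedComponentsWithStats(m.astype(np.uint8))
    return [(np.round(ce[i],2).tolist(),int(st[i,4]),st[i,:4].tolist()) for i in range(1,n) if st[i,4]>=amin]
E
python3 - <<'E'
from h import *
Z={'y':.08,'g':.06,'r':.06}
for n in("top","side"):
    im=cv2.imread(f'pics/{n}0.png');c=robot.get_calibration(n)
    for k in 'ygr':
        for b in blobs(im,k): print(n,k,b,onz(c,*b[0],Z[k]).round(4))
E
```

```text
top y ([385.18, 187.43], 116, [380, 182, 12, 12]) [ 0.5707 -0.2256  0.08  ]
top y ([291.34, 319.46], 2006, [91, 315, 402, 10]) [ 0.2778 -0.0035  0.08  ]
top g ([345.41, 167.98], 41, [342, 165, 8, 7]) [ 0.6201 -0.1406  0.06  ]
top r ([317.42, 163.72], 40, [314, 160, 8, 8]) [ 0.6317 -0.0753  0.06  ]
top r ([261.79, 199.54], 390, [255, 179, 15, 41]) [0.5501 0.0576 0.06  ]
side y ([130.71, 279.59], 1278, [99, 155, 61, 229]) [ 0.2673 -0.0532  0.08  ]
side y ([317.92, 292.52], 90, [312, 285, 15, 15]) [ 0.5698 -0.2248  0.08  ]
side r ([246.7, 215.64], 369, [227, 208, 41, 16]) [0.5375 0.0212 0.06  ]
```

{"fn": "carry_out", "kwargs": {
  "increments": [
    [0,[0,0,0],-6.9],
    [0,[0,0,0],-6.9],
    [0,[-29,-33,0],0],
    [0,[-29,-33,0],0],
    [0,[-29,-33,0],0],
    [0,[-29,-33,0],0],
    [0,[-29,-33,0],0],
    [0,[-29,-33,0],0]
  ]
}}

```text
time: 0.9
tool_pos: [0.3597, 0.2758, 0.2239]
ee_rot: [-3.141, -0.0, 2.966]
wrist_force: [1.5, 0.2, 0.7]
width: 0.0936
finger_force: 0.0
```

{"fn": "carry_out", "kwargs": {
  "increments": [
    [0,[-29,-33,0],0],
    [0,[-29,-33,0],0],
    [0,[-29,-33,0],0],
    [0,[-29,-33,0],0],
    [0,[-29,-33,0],0],
    [0,[-29,-33,0],0],
    [0,[-29,-33,0],0],
    [0,[0,0,0],0]
  ]
}}

```text
time: 1.7
tool_pos: [0.5201, 0.0103, 0.2228]
ee_rot: [-3.14, -0.001, 2.959]
wrist_force: [0.5, 0.4, -0.0]
width: 0.0941
finger_force: 0.0
```

{"fn": "carry_out", "kwargs": {
  "increments": [
    [0,[-30.5,-32.5,0],0],
    [0,[-30.5,-32.5,0],0],
    [0,[-30.5,-32.5,0],0],
    [0,[0,0,0],0],
    [0,[0,0,0],0]
  ]
}}

```text
time: 2.2
tool_pos: [0.5914, -0.0971, 0.2231]
ee_rot: [3.14, -0.003, 2.965]
wrist_force: [-0.4, 0.1, 0.4]
width: 0.0944
finger_force: 0.0
```

Run:
```python
from h import *
o=robot.get_obs();print(o['tool_pos'],o['ee_rot'])
c=robot.get_calibration('wrist');im=robot.snapshot('wrist')
cv2.imwrite('pics/w1.png',im);print(c['vfov'],np.round(c['T'],3).tolist())
for k,z in(('y',.08),('g',.06),('r',.06)):
    for b in blobs(im,k,30): print(k,b,onz(c,*b[0],z).round(4))
```

```text
[ 0.59142064 -0.09709129  0.22311785] [ 3.14042908e+00 -2.63638054e-03  2.96488688e+00]
66.26799806483531 [[0.176, 0.959, 0.222, 0.528], [0.984, -0.171, -0.039, -0.086], [0.001, 0.226, -0.974, 0.383], [0.0, 0.0, 0.0, 1.0]]
y ([133.72, 188.94], 608, [120, 176, 29, 27]) [ 0.5724 -0.224   0.08  ]
g ([223.25, 214.95], 182, [216, 208, 16, 15]) [ 0.6231 -0.14    0.06  ]
r ([376.62, 121.59], 1821, [364, 80, 27, 86]) [0.5495 0.0425 0.06  ]
r ([281.27, 214.97], 181, [274, 208, 16, 15]) [ 0.6349 -0.0743  0.06  ]
```

View pics/w1.png

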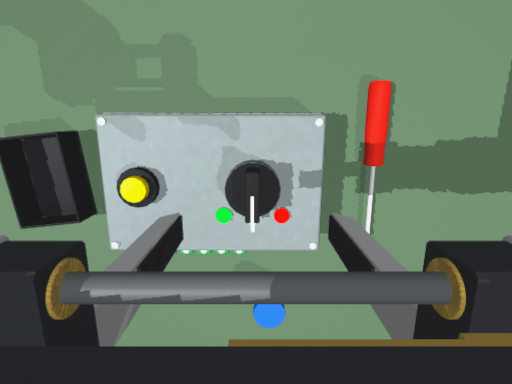

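The wrist view shows the selector centred at about (252,190) between the fingers, with green (223,215), red (281,215) and the button (134,189). It puts the axis near (0.594,−0.102) with a box yaw of −10.1°.

{"fn": "carry_out", "kwargs": {
  "increments": [
    [0,[-3.4,-4,20],0],
    [0,[0,0,30],0],
    [0,[0,0,30],0],
    [0,[0,0,20],0],
    [0,[0,0,15],0],
    [0,[0,0,0],0],
    [0,[0,0,0],0]
  ]
}}

```text
time: 2.95
tool_pos: [0.5946, -0.1012, 0.1103]
ee_rot: [3.142, 0.001, 2.967]
wrist_force: [0.3, -0.5, -0.4]
width: 0.0936
finger_force: 0.0
```

Run:
```python
from h import *
o=robot.get_obs();print(o['tool_pos'],o['ee_rot'],o['wrist_force'])
c=robot.get_calibration('wrist');im=robot.snapshot('wrist')
cv2.imwrite('pics/w2.png',im)
for k,z in(('y',.08),('g',.06),('r',.06)):
    for b in blobs(im,k,30): print(k,b,onz(c,*b[0],z).round(4))
print(proj(c,o['tool_pos']))
```

```text
[ 0.59464264 -0.1012064   0.11031294] [3.14150353e+00 1.26557096e-03 2.96674520e+00] [ 0.28601499 -0.50749584 -0.40323716]
y ([71.94, 219.05], 1545, [48, 199, 49, 42]) [ 0.5723 -0.2239  0.08  ]
g ([211.86, 255.31], 410, [201, 245, 23, 22]) [ 0.6239 -0.1405  0.06  ]
r ([435.85, 115.28], 4210, [413, 54, 48, 127]) [0.548 0.034 0.06 ]
r ([298.77, 255.56], 399, [288, 245, 23, 22]) [ 0.6358 -0.0743  0.06  ]
[255.28105248 237.00588812]
```

View pics/w2.png

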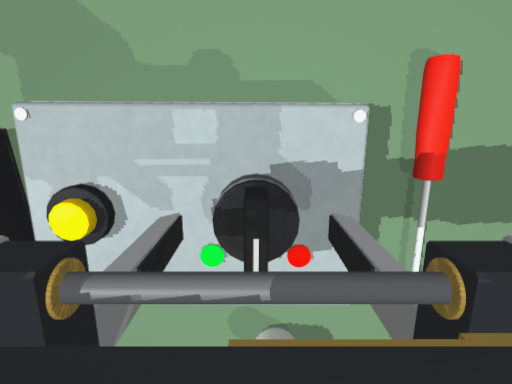

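The wrist view at the lower height shows the bar at column 255, in line with the TCP. I'll descend the last bit and grip.

{"fn": "carry_out", "kwargs": {
  "increments": [
    [0,[0,0,4],0],
    [0,[0,0,0],0],
    [255,[0,0,0],0],
    [255,[0,0,0],0],
    [255,[0,0,0],0],
    [255,[0,0,0],0],
    [255,[0,0,0],0],
    [255,[0,0,0],0]
  ]
}}

```text
time: 3.8
tool_pos: [0.5947, -0.1019, 0.1056]
ee_rot: [3.141, 0.001, 2.966]
wrist_force: [0.6, -1.2, 0.9]
width: 0.049
finger_force: 0.5
```

{"fn": "carry_out", "kwargs": {
  "increments": [
    [255,[0,0,0],0],
    [255,[0,0,0],0],
    [255,[0,0,0],0],
    [255,[0,0,0],0],
    [255,[0,0,0],0],
    [255,[0,0,0],0]
  ]
}}

```text
time: 4.4
tool_pos: [0.5947, -0.1011, 0.1056]
ee_rot: [3.14, 0.001, 2.966]
wrist_force: [-0.2, 3.4, 2.8]
width: 0.0136
finger_force: 30.0
```

Gripped. I'll lift about 11 mm.

{"fn": "carry_out", "kwargs": {
  "increments": [
    [255,[0,0,-3],0],
    [255,[0,0,-3],0],
    [255,[0,0,-3],0],
    [255,[0,0,-2],0],
    [255,[0,0,0],0]
  ]
}}

```text
time: 4.9
tool_pos: [0.5947, -0.1011, 0.1143]
ee_rot: [3.14, -0.001, 2.966]
wrist_force: [5.6, 3.0, -7.6]
width: 0.0138
finger_force: 30.0
```

{"fn": "carry_out", "kwargs": {
  "increments": [
    [255,[0,0,-1.5],0],
    [255,[0,0,0],0],
    [255,[0,0,0],0]
  ]
}}

```text
time: 5.2
tool_pos: [0.5947, -0.1012, 0.1154]
ee_rot: [3.14, -0.001, 2.966]
wrist_force: [5.1, 2.8, -7.3]
width: 0.0136
finger_force: 30.0
```

{"fn": "carry_out", "kwargs": {
  "increments": [
    [255,[0,0,0],3],
    [255,[0,0,0],3],
    [255,[0,0,0],4],
    [255,[0,0,0],0]
  ]
}}

```text
time: 5.6
tool_pos: [0.5947, -0.1012, 0.1154]
ee_rot: [3.14, -0.001, 2.79]
wrist_force: [6.0, 2.2, -7.2]
width: 0.0139
finger_force: 30.0
```

Run:
```python
from h import *
o=robot.get_obs();print(o['tool_pos'],o['ee_rot'],o['wrist_force'],o['wrist_torque'])
im=robot.snapshot('side');cv2.imwrite('pics/s3.png',cv2.resize(im[190:330,210:390],None,fx=4,fy=4,interpolation=cv2.INTER_CUBIC))
```

```text
[ 0.59466403 -0.10121815  0.11539942] [ 3.14010751e+00 -1.22709469e-03  2.79033769e+00] [ 5.98257622  2.19871216 -7.18229177] [ 0.54501717 -1.10419407 -0.01021719]
```

View pics/s3.png

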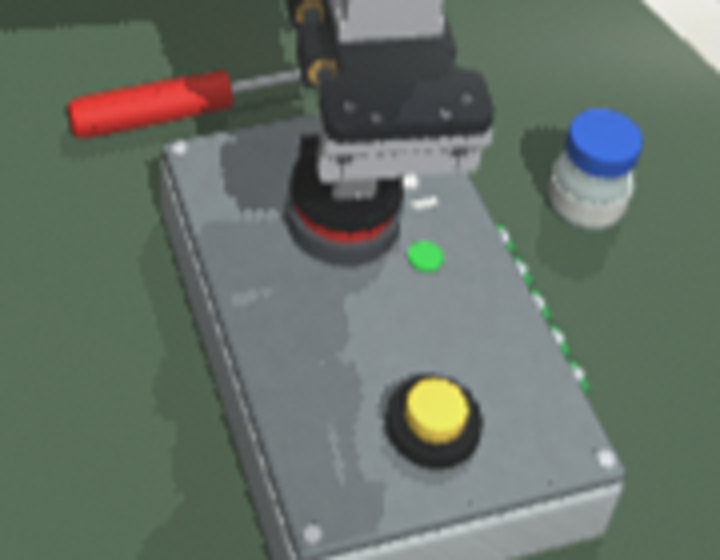

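The side crop shows the red band under the skirt (knob lifted) and the pointer moving toward green. Torque about z is near zero, so it turns freely. I'll ease the lateral offset and go to −49°.

{"fn": "carry_out", "kwargs": {
  "increments": [
    [255,[-1.4,1.1,0],0],
    [255,[0,0,0],6],
    [255,[0,0,0],7],
    [255,[0,0,0],7],
    [255,[0,0,0],7],
    [255,[0,0,0],6],
    [255,[0,0,0],6],
    [255,[0,0,0],0]
  ]
}}

```text
time: 6.45
tool_pos: [0.5947, -0.1013, 0.1154]
ee_rot: [-3.138, -0.003, 2.111]
wrist_force: [0.7, 1.8, -8.0]
width: 0.0135
finger_force: 30.0
```

{"fn": "carry_out", "kwargs": {
  "increments": [
    [255,[0,0,0],0],
    [255,[0,0,0],0]
  ]
}}

```text
time: 6.65
tool_pos: [0.5948, -0.1014, 0.1164]
ee_rot: [-3.138, -0.003, 2.112]
wrist_force: [-0.8, 1.8, -7.8]
width: 0.0135
finger_force: 30.0
```

{"fn": "carry_out", "kwargs": {
  "increments": [
    [255,[0,0,2],0],
    [255,[0,0,1],0],
    [255,[0,0,1],0],
    [255,[0,0,0],0]
  ]
}}

```text
time: 7.05
tool_pos: [0.5948, -0.1014, 0.1131]
ee_rot: [-3.139, -0.002, 2.11]
wrist_force: [-5.4, 2.0, -6.7]
width: 0.0138
finger_force: 30.0
```

{"fn": "carry_out", "kwargs": {
  "increments": [
    [255,[0,0,1],0],
    [255,[0,0,0],0]
  ]
}}

```text
time: 7.25
tool_pos: [0.5948, -0.1014, 0.1123]
ee_rot: [-3.139, -0.002, 2.11]
wrist_force: [-5.5, 0.8, -7.5]
width: 0.0134
finger_force: 30.0
```

{"fn": "carry_out", "kwargs": {
  "increments": [
    [255,[0,0,1],0],
    [255,[0,0,0],0]
  ]
}}

```text
time: 7.45
tool_pos: [0.5948, -0.1014, 0.1113]
ee_rot: [-3.139, -0.002, 2.111]
wrist_force: [-4.5, 1.7, -6.4]
width: 0.0135
finger_force: 30.0
```

{"fn": "carry_out", "kwargs": {
  "increments": [
    [255,[0,0,1],0],
    [255,[0,0,1],0],
    [255,[0,0,0],0]
  ]
}}

```text
time: 7.75
tool_pos: [0.5948, -0.1014, 0.1095]
ee_rot: [-3.139, -0.002, 2.111]
wrist_force: [-5.3, 2.1, -6.7]
width: 0.0139
finger_force: 30.0
```

{"fn": "carry_out", "kwargs": {
  "increments": [
    [255,[0,0,1],0],
    [255,[0,0,1],0],
    [255,[0,0,0],0]
  ]
}}

```text
time: 8.05
tool_pos: [0.5948, -0.1014, 0.1076]
ee_rot: [-3.139, -0.002, 2.111]
wrist_force: [-5.2, 1.6, -6.9]
width: 0.0138
finger_force: 30.0
```

Run:
```python
from h import *
o=robot.get_obs();print(o['wrist_force'],o['wrist_torque'])
im=robot.snapshot('side');cv2.imwrite('pics/s4.png',cv2.resize(im[200:300,250:350],None,fx=5,fy=5,interpolation=cv2.INTER_CUBIC))
```

```text
[-5.2337152   1.58841022 -6.90627644] [0.2621231  1.21302342 0.00150936]
```

View pics/s4.png

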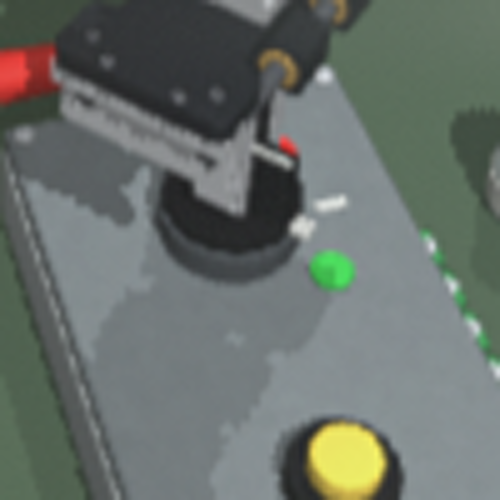

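The side crop shows no red band, so the knob is seated. The pointer tip is near crop (300,225), which is full-frame (310,245). I'll check that against the expected projections.

Run:
```python
from h import *
c=robot.get_calibration('side')
ax=np.array([.5950,-.1016]);y0=np.radians(-10.1)
for l in(0,.01):
  for a in(0,-10,-20,-30,-40,-49,-60):
    t=y0+np.radians(a);p=[*(ax+.036*np.array([np.cos(t),np.sin(t)])),.08+l];print(l,a,proj(c,p).round(1))
for a in(-45,45):
    t=y0+np.radians(a);print(proj(c,[*(ax+.047*np.array([np.cos(t),np.sin(t)])),.06]).round(1))
im=cv2.imread('pics/s4.png')
cv2.imwrite('pics/s4b.png',cv2.resize(im[80:300,130:370],None,fx=2.5,fy=2.5))
```

```text
0 0 [312.5 236.3]
0 -10 [313.4 238.6]
0 -20 [313.7 241. ]
0 -30 [313.5 243.4]
0 -40 [312.8 245.7]
0 -49 [311.7 247.6]
0 -60 [309.8 249.7]
0.01 0 [313.  233.2]
0.01 -10 [313.9 235.5]
0.01 -20 [314.2 237.9]
0.01 -30 [314.1 240.3]
0.01 -40 [313.4 242.5]
0.01 -49 [312.3 244.5]
0.01 -60 [310.4 246.6]
[316.2 255. ]
[304.7 231.1]
```

View pics/s4b.png

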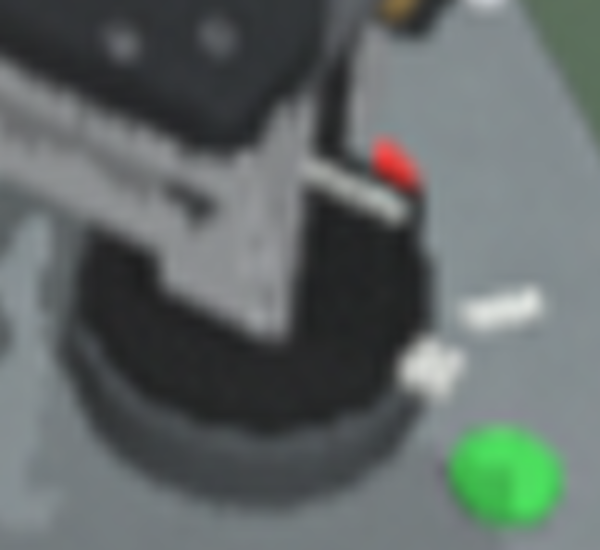

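The zoom puts the pointer on the skirt rim at about full-frame (310,245), which matches −49° with the knob nearly home. I'll lower the rest and release so the spring seats it.

{"fn": "carry_out", "kwargs": {
  "increments": [
    [255,[0,0,1],0],
    [255,[0,0,1],0],
    [255,[0,0,0],0]
  ]
}}

```text
time: 8.4
tool_pos: [0.5949, -0.1014, 0.1058]
ee_rot: [-3.139, -0.002, 2.111]
wrist_force: [-6.2, 1.6, -5.4]
width: 0.0138
finger_force: 30.0
```

{"fn": "carry_out", "kwargs": {
  "increments": [
    [255,[0,0,0.5],0],
    [255,[0,0,0],0],
    [150,[0,0,0],0],
    [150,[0,0,0],0],
    [150,[0,0,0],0],
    [150,[0,0,0],0],
    [150,[0,0,0],0],
    [150,[0,0,0],0]
  ]
}}

```text
time: 9.2
tool_pos: [0.5965, -0.1015, 0.1056]
ee_rot: [3.141, 0.001, 2.11]
wrist_force: [-0.0, 0.3, 1.5]
width: 0.0387
finger_force: 1.0
```

{"fn": "carry_out", "kwargs": {
  "increments": [
    [150,[0,0,-25],0],
    [150,[0,0,-35],0],
    [255,[0,0,-20],0],
    [255,[-31,-28.2,0],0],
    [255,[-31,-28.2,0],0],
    [255,[-31,-28.2,0],0],
    [255,[0,0,0],0],
    [255,[0,0,0],0]
  ]
}}

```text
time: 10.0
tool_pos: [0.5711, -0.2253, 0.185]
ee_rot: [3.141, -0.001, 2.108]
wrist_force: [0.6, 0.7, 0.4]
width: 0.0001
finger_force: 0.0
```

Run:
```python
from h import *
o=robot.get_obs();print(o['tool_pos'],o['ee_rot'],o['wrist_force'],o['width'])
a=robot.snapshot('side')[200:300,240:370];c=robot.get_calibration('wrist');b=robot.snapshot('wrist')
a=cv2.resize(a,None,fx=4,fy=4,interpolation=cv2.INTER_CUBIC);p=np.zeros((784,520,3),np.uint8)
p[:400]=a;p[400:]=cv2.resize(b,(512,384))[:, :512].copy() if 0 else cv2.copyMakeBorder(b,0,0,0,8,0)
p=cv2.resize(p,None,fx=.76,fy=.76,interpolation=cv2.INTER_AREA)
cv2.imwrite('pics/c5.png',p)
for k,z in(('y',.08),('g',.06),('r',.06)):
    for q in blobs(b,k,30): print(k,q,onz(c,*q[0],z).round(4))
```

```text
[ 0.57110846 -0.22530748  0.1849867 ] [ 3.14118927e+00 -8.13945731e-04  2.10849287e+00] [0.55849773 0.6782823  0.35799733] 0.0001260401710733649
y ([7.72, 21.53], 563, [0, 0, 22, 58]) [ 0.3241 -0.2033  0.08  ]
y ([255.83, 194.31], 737, [241, 179, 30, 31]) [ 0.5724 -0.2239  0.08  ]
g ([346.72, 141.78], 281, [338, 133, 19, 19]) [ 0.6231 -0.1389  0.06  ]
r ([398.42, 86.52], 318, [389, 77, 20, 20]) [ 0.6351 -0.0732  0.06  ]
```

View pics/c5.png

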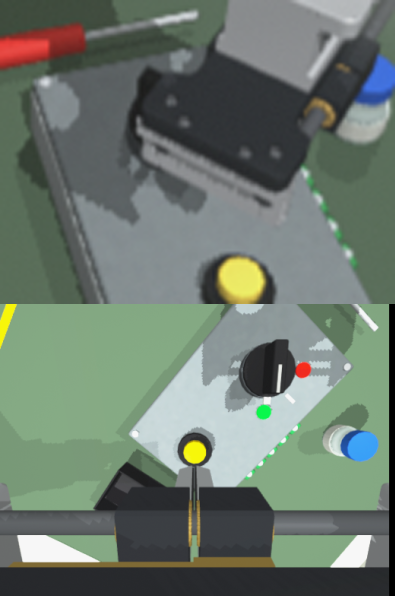

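The side crop is blocked by the gripper. In the wrist view (lower panel) the pointer aims at the green disc. I'll move aside to check for the red band before pressing.

{"fn": "carry_out", "kwargs": {
  "increments": [
    [255,[-25.5,42.9,0],0],
    [255,[-25.5,42.9,0],0],
    [255,[0,0,0],0],
    [255,[0,0,0],0]
  ]
}}

```text
time: 10.5
tool_pos: [0.6718, -0.2223, 0.1827]
ee_rot: [-3.139, -0.003, 2.113]
wrist_force: [0.3, -0.2, 0.4]
width: 0.0007
finger_force: 0.0
```

Run:
```python
from h import *
a=robot.snapshot('side');c=robot.get_calibration('side')
p=cv2.resize(a[210:310,250:380],None,fx=5,fy=5,interpolation=cv2.INTER_CUBIC);cv2.imwrite('pics/s6.png',p)
for n,i in(('now',a),('s4 ',None)):
    if i is None: continue
    H=cv2.cvtColor(i[236:262,275:320],cv2.COLOR_BGR2HSV);print(n,(((H[...,0]<8)|(H[...,0]>172))&(H[...,1]>120)&(H[...,2]>60)).sum())
print(robot.get_obs()['tool_pos'])
```

```text
now 0
[ 0.67121392 -0.22280952  0.18467329]
```

View pics/s6.png

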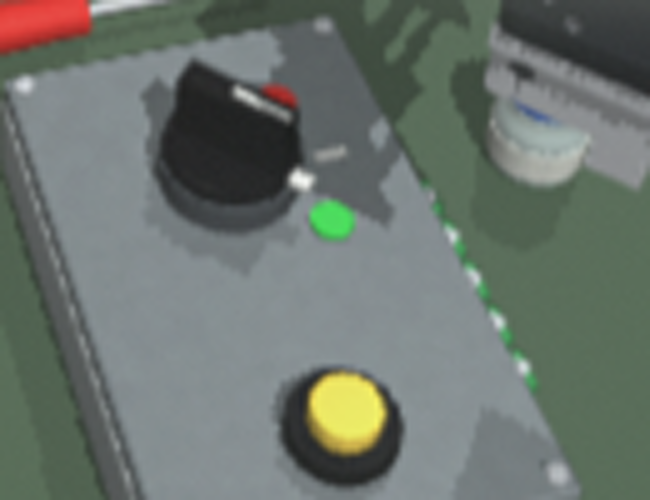

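No red band is visible, so the knob is fully home, with the pointer at crop (300,180) beside green. Now the button.

{"fn": "carry_out", "kwargs": {
  "increments": [
    [255,[24.8,-43,0],0],
    [255,[24.8,-43,0],0],
    [255,[0,0,30],0],
    [255,[0,0,30],0],
    [255,[0,0,8],0],
    [255,[0,0,0],0],
    [255,[0,0,0],0]
  ]
}}

```text
time: 11.25
tool_pos: [0.5725, -0.2262, 0.1196]
ee_rot: [3.14, 0.003, 2.111]
wrist_force: [0.9, 0.7, 0.5]
width: 0.0004
finger_force: 0.0
```

{"fn": "carry_out", "kwargs": {
  "increments": [
    [255,[0,0,4],0],
    [255,[0,0,4],0],
    [255,[0,0,4],0],
    [255,[0,0,0],0]
  ]
}}

```text
time: 11.65
tool_pos: [0.5716, -0.2258, 0.1044]
ee_rot: [-3.141, -0.001, 2.111]
wrist_force: [0.5, -0.3, -0.8]
width: 0.0004
finger_force: 0.0
```

{"fn": "carry_out", "kwargs": {
  "increments": [
    [255,[0,0,2],0],
    [255,[0,0,2],0],
    [255,[0,0,2],0],
    [255,[0,0,0],0]
  ]
}}

```text
time: 12.05
tool_pos: [0.5719, -0.226, 0.0996]
ee_rot: [3.141, 0.0, 2.11]
wrist_force: [-1.6, 1.1, 3.4]
width: 0.0003
finger_force: 1.9
```

{"fn": "carry_out", "kwargs": {
  "increments": [
    [255,[0,0,2],0],
    [255,[0,0,0],0]
  ]
}}

```text
time: 12.25
tool_pos: [0.5719, -0.226, 0.0981]
ee_rot: [3.141, 0.0, 2.11]
wrist_force: [-2.4, 1.1, 5.8]
width: 0.0005
finger_force: 2.8
```

{"fn": "carry_out", "kwargs": {
  "increments": [
    [255,[0,0,1.5],0],
    [255,[0,0,0],0]
  ]
}}

```text
time: 12.45
tool_pos: [0.572, -0.226, 0.098]
ee_rot: [3.141, 0.001, 2.111]
wrist_force: [-4.4, 2.7, 10.1]
width: 0.0006
finger_force: 5.2
```

{"fn": "carry_out", "kwargs": {
  "increments": [
    [255,[0,0,2],0],
    [255,[0,0,1],0],
    [255,[0,0,0],0]
  ]
}}

```text
time: 12.75
tool_pos: [0.572, -0.2261, 0.0978]
ee_rot: [3.14, 0.002, 2.111]
wrist_force: [-7.6, 4.2, 19.5]
width: 0.0005
finger_force: 9.6
```

Run:
```python
from h import *
o=robot.get_obs();print(o['tool_pos'],o['wrist_force'],o['wrist_torque'])
a=robot.snapshot('side')
cv2.imwrite('pics/s7.png',cv2.resize(a[240:340,260:390],None,fx=5,fy=5,interpolation=cv2.INTER_CUBIC))
```

```text
[ 0.57203935 -0.22605302  0.09779812] [-7.57547116  4.23799214 19.46694761] [0.69174798 1.61164438 0.00673695]
```

View pics/s7.png

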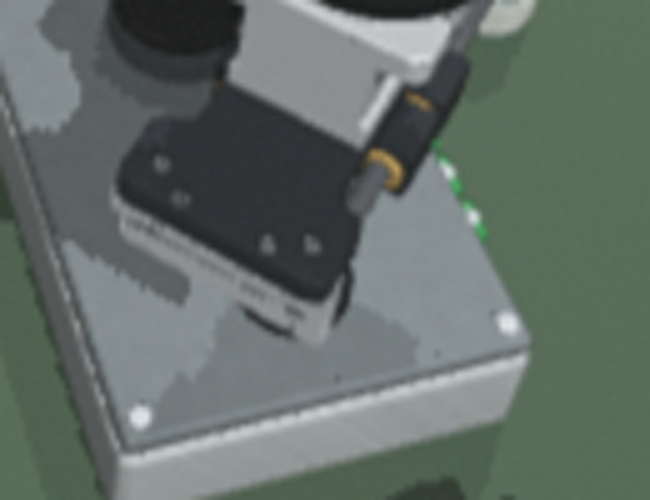

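This view hides the button. The force profile (about 5 N at the hard stop, after about 6 mm of travel) shows it is fully down, so I'll release and retreat.

{"fn": "carry_out", "kwargs": {
  "increments": [
    [255,[0,0,-5],0],
    [255,[0,0,-15],0],
    [255,[0,0,-30],0],
    [255,[0,0,-40],0],
    [255,[0,0,-40],0],
    [255,[0,0,0],0],
    [255,[0,0,0],0],
    [255,[0,0,0],0]
  ]
}}

```text
time: 13.6
tool_pos: [0.5713, -0.2257, 0.2207]
ee_rot: [-3.14, -0.003, 2.11]
wrist_force: [-0.1, 0.8, -1.0]
width: 0.0004
finger_force: 0.0
```

Run:
```python
from h import *
o=robot.get_obs();print(o['tool_pos'],o['wrist_force'])
robot.close_job()
```

```text
[ 0.57132838 -0.22574172  0.22071188] [-0.14858329  0.84152155 -0.96943078]
the job is handed in; nothing more can be done
```

The job is handed in at 13.6 s: the selector is home in the green-side detent at about −49° with no red band showing, the yellow button was then pressed to its stop (judged from force and travel, as the gripper hid it) and released, and the arm touched none of the screwdriver, tray or jar.

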